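# Set a ski binding to its mark and lock it with the key

### The arm

A 7-joint arm with a two-finger parallel gripper is mounted at the origin on the work surface. World frame = base frame: x ahead of the robot, y to its left, z up, the work surface at z = 0. Lengths are in m, angles in rad, forces in N, time in s.
With the tool pointing down it reaches from about 0.425 to 0.875 m from the base axis. Payload 9.9 kg.
Tool frame: the origin (TCP) lies midway between the tips of the shut fingers; the grasp point (between the pads) lies 19 mm behind it (ctrl.grasp_offset is the distance from the TCP to the grasp point, in m); z points along the fingers, y is the line along which they close (so a half turn about z gives the same grasp; the last joint's range is limited). The gripper opens to 85 mm and grips with 20 to 120 N. Pads are 22 mm wide; open, the fingers measure 114 mm over their backs; the gripper's body (76 mm by 85 mm) begins 54 mm behind the grasp point. The pads swing forward as they close: fully open they stand 13 mm farther back than shut.
Start: joints at [1.191, 0.576, 0.025, 1.437, -0.015, 1.129, -0.057], TCP at [0.197, -0.646, 0.231] pointing down, gripper open.
Joint ranges: [-2.76, 2.76], [-0.34, 2.15], [-1.52, 1.57], [0.19, 2.46], [-1.09, 4.23], [0.17, 1.99], [-2.82, 2.82]. Speed limits (rad/s): [2.22, 2.22, 3.01, 3.01, 3.14, 3.14, 3.14].

### API

Orientations are given as a unit quaternion [w, x, y, z].
In Python, from cell import ctrl gives the robot as it stands. The module is installed in compiled form; this text tells all that it offers.
- The arm moves only by the shell command python3 -m handwheel 'ROWS' [OPENING]. ROWS is JSON, a list of rows, each a list of 6 numbers: the shift along the tool's x, y, z in m, then the turn, a rotation vector about the tool's x, y, z in rad. In form: [[x, y, z, ax, ay, az], ...]. A call has 1 to 12 rows; each row is the pose to reach, as a shift and turn from the pose commanded when the call began, along the tool's axes at that moment; what a row does not reach only later rows make up. A row lasts 1/10 s, in which the tool goes at most 50 mm and 8.59 degrees, less where a joint would pass 70% of its speed; a pose out of reach is approached as far as the arm can. A call with a gripper value outside its range is refused whole. OPENING is the opening in per cent of the stroke, from 0 (shut) to 100 (fully open), set as the call begins (- or left out, the last holds). The fingers move at their own pace and stop on an object; the grip force is fixed at half the most. Time passes only in rows, so rows that repeat a pose let the fingers close. It gives the time, the measured TCP pose, the force, the opening and the grip force at its end, in the units of the state.
- ctrl.sense(): the state, without advancing time (a new reading comes with each control period).
- ctrl.grab_frame(name): name is "side" or "top" or "wrist"; returns a dict with "image" (400x640x3 uint8, blue, green, red), "intrinsics" (3x3 intrinsics, pixels), "D" ([k1, k2, p1, p2, k3] as OpenCV has them; the pictures are not rectified), "R" (3x3) and "t" (3): a world point X has camera coordinates R X + t; the wrist camera has in their place "T_tool_cam" (4x4, takes a point from camera to tool coordinates, whose origin is the TCP and whose axes are the flange's). Camera axes: x right, y down, z forward; pixel columns grow to the right and rows downward; lengths in m; the calibration is good to about 2 mm. A picture is of the moment at which its call begins: read the wrist's pose just before it. There is no depth.
- ctrl.hand_in(): hands the job in; it is judged then, once.
Trained networks look in the newest picture that a camera, given by its name, has taken for a name from the list of things; names that differ only in an ending like _2 or _b are one class to them, and where a whole thing is asked for, a point or a joint stands for the part that bears it (a point fixed in the world has none). Each returns a list of dicts, best first, with "conf" (0 to 1); they miss things now and then, are a little off and sometimes report something else, mostly with a low value. They report only what shows in the picture. A call takes as long as a camera call. They do not tell look-alikes from the thing itself.
- ctrl.search_frame(label, camera): "extent" ([left, top, width, height] in pixels, round what is visible of it).
- ctrl.masks_of(label, camera): "mask" (400x640 bool, what is visible of it) and "extent" ([left, top, width, height] in pixels, round what is visible of it).
- ctrl.pinpoint(label, camera): "at" ([column, row] in pixels: a listed point, or the origin of a listed thing).
The state is a dict: "t": time; "joints": joint angles; "qd": joint speeds; "tau": joint torques, N m; "eef_pos": TCP position; "orientation": TCP orientation; "wrist_force": force on the tool from outside, world axes, zero at the start; "moment": the same for the moment, N m; "grip_width": finger opening in m; "finger_force": force on a finger pad.
Only numpy, scipy, OpenCV 4.12 (cv2) and the standard library are available. Lean on these libraries where they do the work, as an engineer would, in place of code of your own. Each camera call takes 0.05 s, during which the arm holds its last target. There are 200 camera calls.

### The job

Slide the binding's heel carriage along its track towards the ski's turned-up tip until its red pointer is level with the yellow mark, and only then use the red T-handled key to turn both blue lock screws clockwise, fully home against their stops; keep your fingers off the screws themselves. Leave the brass screw between them as it is, do not drop the key, and leave the other things on the bench where they are. Finish with the carriage still on the mark and the key standing back in its wooden block, as it stood before.

Things in the scene. Friction and masses are not known exactly. Their poses are not given: they have to be found in the camera images.
- ski: A black and yellow ski, 72 mm wide and 1.2 m long, fixed base-down in a vise on the bench. Origin on the bench below the middle of the track; z up; its y axis runs along the ski towards the turned-up tip (roughly the robot's left), x across it away from the robot. Upper face of the ski at z = 72 mm, of the 46 mm wide aluminium track at z = 80 mm. Vise posts at y = -330 and +330 mm, below z = 78 mm, 90 mm wide. A toe piece up to 119 mm high stands at y = 210 to 280 mm.
- carriage (a joint): Slide of the grey heel carriage along the ski's y, in m: 0 = red pointer exactly on the yellow mark, negative = short of it (starts 35 to 75 mm short), limits -90 and +25 mm. It stays where it is left; moving it takes about 7 N plus a little with speed (25 N per m/s). The carriage is a slab 60 mm wide, 185 mm long, z = 80 to 94 mm, with a black heel block 56 mm wide, 35 mm long at its rear (-y) end up to z = 130 mm.
- push_face (a point): Middle of the flat upright rear face of the heel block (56 mm wide, from z = 80 to 130 mm above the bench), the face to push towards the ski's +y; the point lies at z = 110 mm and moves with the carriage. Its axes are those of the ski.
- pointer (a point): The red pointer line, 4 mm wide, at the robot-side edge of the carriage's upper face; moves with the carriage.
- mark (a point): The yellow mark line, 4 mm wide, on the ski beside the carriage on the robot's side.
- lock_rear (a joint): Turn of the rear blue lock screw in rad: starts open at 0 to 0.4, grows clockwise seen from above, hard stop (fully home) at 1.4. Friction about 0.08 N m; it stays where it is left.
- lock_front (a joint): The same for the front blue lock screw.
- setting (a joint): Turn of the brass setting screw between the two blue ones, 0 at the start, in rad. Leave it.
- lock_rear_head: Blue slotted head of the rear lock screw, 28 mm across, 9 mm high, on the carriage 70 mm ahead (+y) of the rear face of the heel block. Origin in the middle of its underside (94 mm above the bench), z up; its x axis lies along the slot. The slot runs right across the head, 7 mm wide and 6 mm deep (pale floor 97 mm, head's top 103 mm above the bench). The key's blade has about 0.2 rad of play either way in the slot.
- lock_front_head: Blue slotted head of the front lock screw, same shape and frame, 90 mm ahead of the rear one, nearer the ski's tip.
- setting_head: Brass slotted head, same shape and frame, midway between the blue ones (45 mm from each). To be left alone.
- key: T-handled key, 98 mm tall, 130 g. Origin at the middle of the blade's lower end, z up to the handle; x along both the blade's width and the handle bar. Steel blade 18 mm (x) by 3 mm (y), 10 mm high; round shaft 10 mm in diameter; black collar 36 mm across at z = 50 to 55 mm; red handle bar 64 mm (x) by 13 mm (y) at z = 80 to 98 mm. It starts upright with its blade in the block's hole, the collar resting on the block, origin 8 mm above the bench.
- key_handle (a point): Middle of the key's handle bar, 89 mm above the key's origin.
- key_block: Wooden block 64 x 64 mm, 58 mm high, fixed to the bench, with a square hole 24 x 24 mm right through its middle, sides along its x and y. Origin in the middle of its underside.
- cleaner_bottle: Red bottle, 60 mm across, 215 mm tall, standing. Origin under its middle. Bystander.
- wax_can: Can, 64 mm across, 120 mm tall, standing. Origin under its middle. Bystander.
- cork: Cork block 45 x 36 x 28 mm, origin under its middle. Bystander.
- wax_bar: Green wax bar 50 x 30 x 22 mm, origin under its middle. Bystander.
- brush: Brush with wooden back, 120 x 50 mm, 36 mm high, origin under its middle. Bystander.
- scraper: Orange scraper plate 60 x 130 x 5 mm, origin under its middle. Bystander.
- wax_bar2: Red wax bar 50 x 30 x 22 mm, origin under its middle. Bystander.
Mind the look-alikes: they are no part of the job. What is shaped like the key but orange or pink is not meant. Of the things that look like the key_block, take the one that is farthest to the robot's right at the start.

How it is judged:
On the way, in this order (a step that is already met when the one before it is completed fails the run):
1. the carriage stands with its pointer on the mark (within 5 mm), both lock screws still open (value of joint carriage between -0.005 and 0.005 m and velocity of joint carriage below 0.01 m/s and value of joint each of lock_rear, lock_front below 0.8 rad), for 0.3 s.
2. both lock screws are turned home, the carriage still on the mark (value of joint carriage between -0.005 and 0.005 m and value of joint each of lock_rear, lock_front above 1.28 rad), for 0.2 s.
At the end, for the whole second after the job is handed in: The pointer is within 5 mm of the mark, both blue screws are at 1.28 rad or more (stop at 1.4), the brass screw is within 0.12 rad of its start, and the key stands upright and at rest in its block, its collar down on the block (within 5 mm) (all of step 2 and value of joint setting between -0.12 and 0.12 rad and horizontal distance between key and key_block below 0.008 m and z of key in the frame of key_block below 0.013 m and angle between key's own z axis and vertical below 0.12 rad and linear speed of key below 0.02 m/s); the robot touches nothing.
It fails at once if the brass setting screw is turned by more than 0.2 rad (not (value of joint setting between -0.2 and 0.2 rad)).
It fails at once if the fingers touch a lock screw (it is to be turned with the key) (contact force between the fingers and lock_rear_head above 1 N or contact force between the fingers and lock_front_head above 1 N).
It fails at once if the key is dropped or tips over (angle between key's own z axis and vertical above 0.6 rad).
It fails at once if a bystander is moved by more than 25 mm (distance of any of cleaner_bottle, wax_can, cork, wax_bar, brush, scraper, wax_bar2 from where it was at the start of the episode above 0.025 m).
It also fails if it takes over 72 s, if anything falls off the work surface, if the arm or the gripper's body presses on something with over 40 N, if the wrist force passes 120 N, or if a joint passes its speed limit or range.

## Working session

There is one attempt and no reset: what is moved stays moved. The work goes in short steps, Python scripts to look and compute and a shell command to move; the robot and the scene stay as the last step left them, time stands still between calls to the robot, and variables do not carry over. Pictures are saved under pics/ and viewed, at most 10 in all, crops included, and the job is handed in when it is done.

```bash
mkdir -p pics; cat > h.py <<'E'
import numpy as np, cv2, json
from cell import ctrl
from scipy.spatial.transform import Rotation as R
def rot(q): return R.from_quat([q[1],q[2],q[3],q[0]])
def cam(name):
    s=ctrl.sense(); f=ctrl.grab_frame(name)
    if name=="wrist":
        T=np.eye(4); T[:3,:3]=rot(s["orientation"]).as_matrix(); T[:3,3]=s["eef_pos"]
        M=np.linalg.inv(T@np.array(f["T_tool_cam"])); f["R"],f["t"]=M[:3,:3],M[:3,3]
    f["R"]=np.array(f["R"]);f["t"]=np.array(f["t"]).ravel();f["K"]=np.array(f["intrinsics"],float);f["D"]=np.array(f["D"],float)
    return f
def ray(f,px,z):
    "world point at height z seen at pixel"
    p=cv2.undistortPoints(np.array([[px]],float),f["K"],f["D"])[0,0]
    d=f["R"].T@np.array([p[0],p[1],1]); o=-f["R"].T@f["t"]
    return o+d*(z-o[2])/d[2]
def proj(f,X):
    return cv2.projectPoints(np.array([X],float),cv2.Rodrigues(f["R"])[0],f["t"],f["K"],f["D"])[0][0,0]
E
cat > a.py <<'E'
from h import *
s=ctrl.sense(); print(s["t"],s["eef_pos"],s["orientation"],s["grip_width"])
Z=dict(key=0.008,key_handle=.097,key_block=0,push_face=.11,pointer=.094,mark=.072,lock_rear_head=.094,lock_front_head=.094,setting_head=.094)
for c in ["top","side"]:
    f=cam(c); cv2.imwrite(f"pics/{c}0.png",f["image"])
    print(c,"cam at",(-f["R"].T@f["t"]).round(3))
    for l,z in Z.items():
        for d in ctrl.pinpoint(l,c)[:4]:
            print(c,l,round(d["conf"],2),np.round(d["at"],1),ray(f,d["at"],z).round(4))
E
python3 a.py
```

```text
0.0 [ 0.19665423 -0.64524828  0.23043515] [-8.08454025e-04  9.89078528e-01  1.47387173e-01 -1.81181640e-04] 0.08555613419299976
top cam at [0.461 0.082 1.274]
top key 0.85 [356.2 246.1] [ 0.4463 -0.0153  0.008 ]
top key 0.57 [381.  291.3] [ 0.3383 -0.0768  0.008 ]
top key 0.48 [333.3 286.3] [0.348 0.039 0.008]
top key 0.48 [275.6 123. ] [0.7471 0.189  0.008 ]
top key_handle 0.79 [382.7 295.3] [ 0.3381 -0.0696  0.097 ]
top key_handle 0.54 [359.4 250.3] [ 0.438  -0.0158  0.097 ]
top key_block 0.71 [287.4 292.5] [0.3301 0.1505 0.    ]
top key_block 0.7 [356.1 248.7] [ 0.4398 -0.0157  0.    ]
top push_face 0.67 [471.5 175.4] [ 0.6119 -0.266   0.11  ]
top pointer 0.81 [438.3 190.1] [ 0.5787 -0.1948  0.094 ]
top mark 0.77 [409.9 194.1] [ 0.5703 -0.1339  0.072 ]
top lock_rear_head 0.42 [439.  180.4] [ 0.6011 -0.1964  0.094 ]
top lock_front_head 0.68 [396.9 178.8] [ 0.603  -0.0999  0.094 ]
top lock_front_head 0.64 [274.8 121.5] [0.7311 0.1836 0.094 ]
top setting_head 0.66 [416.2 178. ] [ 0.6056 -0.1441  0.094 ]
top setting_head 0.26 [470.1 177.3] [ 0.6096 -0.2675  0.094 ]
side cam at [ 0.127 -0.425  0.704]
side key 0.97 [264.5 289.9] [0.3461 0.0348 0.008 ]
side key 0.62 [296.9 330.8] [ 0.3398 -0.084   0.008 ]
side key 0.58 [317.4 280. ] [ 0.446  -0.0177  0.008 ]
side key_handle 0.88 [293.5 306.2] [ 0.3373 -0.0858  0.097 ]
side key_handle 0.76 [312.  254.1] [ 0.4371 -0.0148  0.097 ]
side key_block 0.79 [318.6 281.4] [ 0.4492 -0.0176  0.    ]
side key_block 0.59 [228.1 262.5] [0.328  0.1551 0.    ]
side push_face 0.71 [470.7 279.2] [ 0.6105 -0.2607  0.11  ]
side pointer 0.72 [423.7 268.9] [ 0.5762 -0.1819  0.094 ]
side mark 0.77 [397.2 258.1] [ 0.5735 -0.1197  0.072 ]
side lock_rear_head 0.75 [440.2 262.4] [ 0.6128 -0.193   0.094 ]
side lock_front_head 0.74 [247.2 218.5] [0.3955 0.1571 0.094 ]
side lock_front_head 0.72 [404.4 241.2] [ 0.6023 -0.1102  0.094 ]
side setting_head 0.61 [399.7 255. ] [ 0.5676 -0.1283  0.094 ]
```

View pics/top0.png

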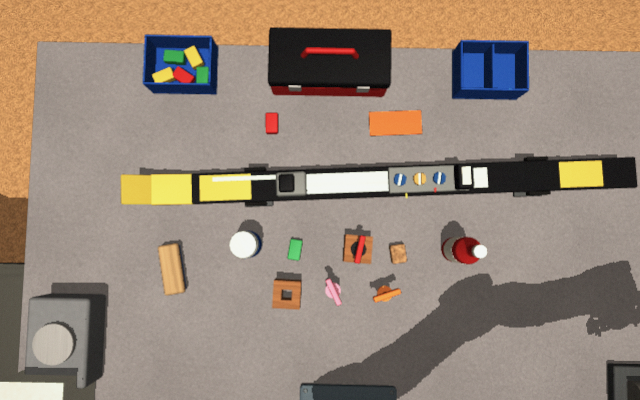

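View pics/side0.png

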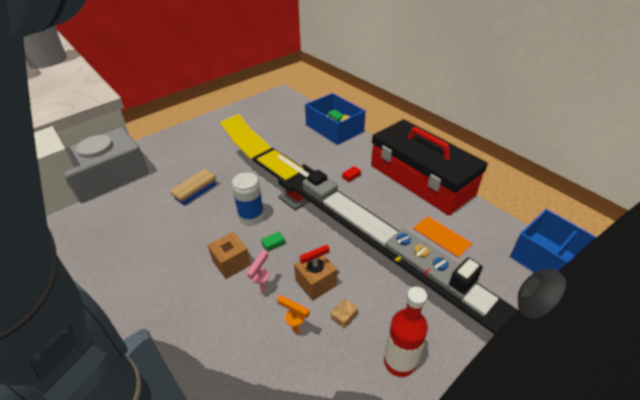

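Candidates for the key: red at top (360,249), pink at (333,291) and orange at (386,293). I choose the red one. Candidates for the block: (358,249), which holds the red key and is farther right, and the empty one at (287,294). I choose the first. The pointer is at (437,190) and the mark at (408,195). I'll check the choice in a crop.

```bash
cat >> h.py <<'E'
def go(xyz,yaw,s=None):
    "shift/turn in tool axes to TCP xyz, tool down, tool x at world yaw (nearest given)"
    s=s or ctrl.sense(); C=rot(s["orientation"])
    G=R.from_euler('z',yaw)*R.from_euler('x',np.pi)
    v=C.inv().apply(np.array(xyz)-s["eef_pos"]); w=(C.inv()*G).as_rotvec()
    print("row",v.round(4).tolist(),w.round(4).tolist())
def yaw(s=None):
    s=s or ctrl.sense(); x=rot(s["orientation"]).as_matrix()[:,0]; return np.arctan2(x[1],x[0])
E
python3 - <<'E'
from h import *
im=cv2.imread("pics/side0.png")[200:350,220:490]
cv2.imwrite("pics/crop.png",cv2.resize(im,None,fx=2.9,fy=2.9,interpolation=3))
f=cam("top")
m=ctrl.masks_of("key","top")
for d in m[:3]: print("key",d["conf"],d["extent"])
# ski direction from dark/yellow ends' edges: use ski mask axis
d=ctrl.masks_of("ski","top")[0]
ys,xs=np.nonzero(d["mask"]); 
P=np.array([ray(f,(x,y),.072)[:2] for x,y in list(zip(xs,ys))[::15]])
P=P[(P[:,1]<.25)]
vx=cv2.fitLine(P.astype(np.float32),cv2.DIST_HUBER,0,.01,.01).ravel(); print("ski",d["conf"],d["extent"],vx, "yaw",yaw())
go((.45,-.30,.30),np.pi/2+.03)
E
```

```text
key 0.84 [324.9, 281.0, 13.7, 26.2]
key 0.59 [372.9, 282.7, 27.1, 19.0]
key 0.58 [349.6, 231.5, 15.7, 26.9]
ski 0.64 [119.5, 155.6, 519.0, 49.8] [ 0.05685131 -0.9983826   0.607028   -0.20498912] yaw 0.29575522909617946
row [0.343, -0.2569, -0.0687] [-0.0, -0.0, -1.305]
```

View pics/crop.png

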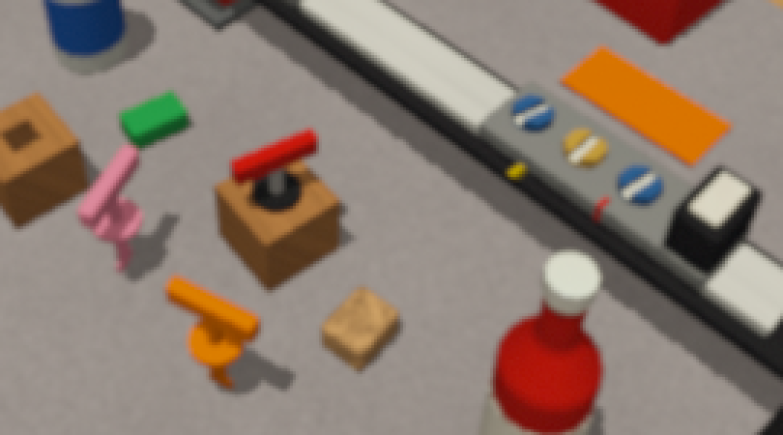

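The crop confirms the choice: the red key is in its block (crop 275,190), and pink and orange are the decoys. The carriage has blue, brass and blue screws, with the red pointer at (602,208) and the mark at (515,172). I go above the rear of the heel block first.

```bash
python3 - <<'E'
from h import *
go((.612,-.35,.26),np.pi/2+.045)
E
```

```text
row [0.4834, -0.1618, -0.0287] [-0.0, -0.0, -1.32]
```

```bash
python3 -m handwheel '[[0.483,-0.162,-0.029,0,0,-1.32],[0.483,-0.162,-0.029,0,0,-1.32],[0.483,-0.162,-0.029,0,0,-1.32],[0.483,-0.162,-0.029,0,0,-1.32],[0.483,-0.162,-0.029,0,0,-1.32],[0.483,-0.162,-0.029,0,0,-1.32],[0.483,-0.162,-0.029,0,0,-1.32],[0.483,-0.162,-0.029,0,0,-1.32],[0.483,-0.162,-0.029,0,0,-1.32],[0.483,-0.162,-0.029,0,0,-1.32],[0.483,-0.162,-0.029,0,0,-1.32],[0.483,-0.162,-0.029,0,0,-1.32]]' 0
cat > b.py <<'E'
from h import *
import sys
s=ctrl.sense(); print(s["t"],s["eef_pos"],yaw(s),s["joints"])
Z=dict(push_face=.11,pointer=.094,mark=.072,lock_rear_head=.094,lock_front_head=.094,setting_head=.094)
for c in ["wrist"]:
    f=cam(c); cv2.imwrite(f"pics/{c}{sys.argv[1]}.png",f["image"])
    print(np.array(f.get("T_tool_cam")).round(3).tolist())
    for l,z in Z.items():
        for d in ctrl.pinpoint(l,c)[:2]:
            print(c,l,round(d["conf"],2),np.round(d["at"],1),ray(f,d["at"],z).round(4))
E
python3 b.py 1
```

```text
t: 2.35
eef_pos: [0.6134, -0.3473, 0.2599]
orientation: [-0.0, 0.69, 0.724, 0.001]
wrist_force: [-0.9, -1.2, 0.3]
grip_width: -0.0002
finger_force: 0.0
2.35 [ 0.61344737 -0.34734921  0.25992238] 1.6198068856307464 [ 0.63321276  0.61888561 -0.34574751  1.29249322  0.20627399  1.26493713
  0.33390355]
[[0.0, -0.961, -0.275, 0.071], [1.0, 0.0, 0.0, -0.001], [0.0, -0.275, 0.961, -0.144], [0.0, 0.0, 0.0, 1.0]]
wrist push_face 0.78 [322.1  78.3] [ 0.6135 -0.2638  0.11  ]
```

```bash
python3 -m handwheel '[[0.043,0,0.1,0,0,0],[0.043,0,0.158,0,0,0],[0.043,0,0.158,0,0,0],[0.043,0,0.158,0,0,0],[0.055,0,0.158,0,0,0],[0.065,0,0.158,0,0,0],[0.075,0,0.158,0,0,0],[0.085,0,0.158,0,0,0],[0.095,0,0.158,0,0,0],[0.105,0,0.158,0,0,0],[0.112,0,0.158,0,0,0],[0.112,0,0.158,0,0,0]]' 0
cat >> h.py <<'E'
E
sed -i 's/for c in \["wrist"\]/for c in sys.argv[2:]/; /T_tool_cam/d' b.py; python3 b.py 2 wrist top side
```

```text
t: 3.9
eef_pos: [0.6078, -0.2388, 0.1051]
orientation: [0.003, 0.691, 0.723, 0.0]
wrist_force: [-0.5, -3.5, 3.0]
grip_width: 0.0001
finger_force: 1.5
3.9 [ 0.60778626 -0.23881582  0.1050744 ] 1.6155813439823592 [ 0.4918988   0.67421195 -0.31827933  1.64183434  0.26284972  0.86318076
  0.11252789]
wrist push_face 0.98 [321.1 240. ] [ 0.6086 -0.2268  0.11  ]
wrist push_face 0.43 [241.3  40.2] [ 0.576  -0.1503  0.11  ]
wrist pointer 0.64 [243.   40.3] [ 0.5735 -0.1483  0.094 ]
wrist lock_rear_head 0.58 [318.1  70.6] [ 0.6043 -0.1586  0.094 ]
wrist lock_front_head 0.41 [553.9   8.8] [ 0.6971 -0.1305  0.094 ]
top push_face 0.86 [457.1 172.7] [ 0.6175 -0.2335  0.11  ]
top push_face 0.58 [407.5 194.5] [ 0.5658 -0.1217  0.11  ]
top pointer 0.57 [419.8 190.8] [ 0.5763 -0.1525  0.094 ]
top mark 0.85 [405.4 193.4] [ 0.5717 -0.1234  0.072 ]
top lock_rear_head 0.5 [423.7 178.6] [ 0.6046 -0.1613  0.094 ]
top lock_rear_head 0.36 [420.4 191.5] [ 0.5747 -0.1539  0.094 ]
top lock_front_head 0.43 [382.1 181.1] [ 0.597  -0.0661  0.094 ]
top lock_front_head 0.37 [400.1 179. ] [ 0.6026 -0.1073  0.094 ]
top setting_head 0.54 [399.8 179.4] [ 0.6017 -0.1066  0.094 ]
side push_face 0.72 [456.4 267. ] [ 0.6141 -0.2262  0.11  ]
side pointer 0.69 [410.7 258.9] [ 0.5763 -0.1492  0.094 ]
side pointer 0.33 [273.8 239. ] [0.4047 0.0699 0.094 ]
side mark 0.75 [196.3 189.2] [0.365 0.348 0.072]
side mark 0.59 [395.2 257.3] [ 0.572  -0.1156  0.072 ]
side lock_rear_head 0.63 [274.3 244.7] [0.3965 0.0564 0.094 ]
side lock_rear_head 0.61 [425.4 255.3] [ 0.6052 -0.1624  0.094 ]
side setting_head 0.48 [406.8 239.6] [ 0.6093 -0.1105  0.094 ]
```

```bash
python3 -m handwheel '[[0.007,0,0,0,0,0],[0.014,0,0,0,0,0],[0.016,0,0,0,0,0],[0.016,0,0,0,0,0],[-0.004,0,0,0,0,0],[-0.004,0,-0.05,0,0,0],[-0.004,0,-0.1,0,0,0],[-0.004,0,-0.145,0,0,0],[0.045,-0.02,-0.145,0,0,0],[0.095,-0.02,-0.145,0,0,0],[0.115,-0.02,-0.145,0,0,0],[0.115,-0.02,-0.145,0,0,0]]' 0
python3 b.py 3 wrist; python3 - <<'E'
import cv2; im=cv2.imread("pics/wrist3.png"); 
E
```

```text
t: 6.15
eef_pos: [0.5811, -0.1179, 0.2476]
orientation: [-0.001, 0.688, 0.725, 0.001]
wrist_force: [-0.4, -0.1, -0.8]
grip_width: 0.0
finger_force: 0.0
6.15 [ 0.58108023 -0.1179413   0.24761004] 1.6232107596364602 [ 0.37336321  0.45584283 -0.38207596  1.62926759  0.18229055  1.09264407
 -0.00516273]
wrist pointer 0.95 [307.3 197.2] [ 0.5736 -0.1328  0.094 ]
wrist mark 0.56 [302.7 183.6] [ 0.5686 -0.1262  0.072 ]
wrist lock_rear_head 0.76 [341.1 208.6] [ 0.6037 -0.1416  0.094 ]
wrist lock_rear_head 0.57 [184.6  57.3] [ 0.4719 -0.0236  0.094 ]
wrist lock_front_head 0.83 [341.  102.6] [ 0.5972 -0.0518  0.094 ]
wrist setting_head 0.9 [340.5 154.3] [ 0.5998 -0.0938  0.094 ]
```

View pics/wrist3.png

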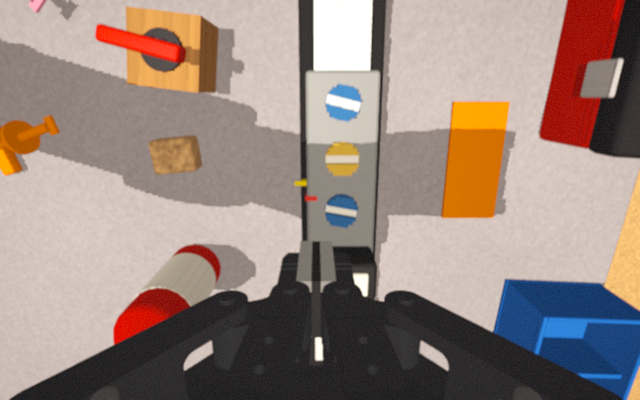

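Pointer at (310,198), mark at (301,183), still a few mm short. I measure this by colour, along with the screw centres and slot angles.

```bash
cat > c.py <<'E'
from h import *
import sys
f=cam("wrist"); im=f["image"]; hsv=cv2.cvtColor(im,cv2.COLOR_BGR2HSV)
if len(sys.argv)>1: cv2.imwrite(f"pics/{sys.argv[1]}.png",im)
def world(mask,z):
    return np.array([ray(f,p,z)[:2] for p in zip(*np.nonzero(mask)[::-1])])
def near(l,r):
    d=ctrl.pinpoint(l,"wrist"); 
    if not d: print("no",l); return None,None
    m=np.zeros(im.shape[:2],np.uint8); cv2.circle(m,tuple(int(round(v)) for v in d[0]["at"]),r,1,-1); return m>0,d[0]
H,S,V=[hsv[...,i].astype(int) for i in range(3)]
C={}
for l in ["lock_rear_head","lock_front_head","setting_head"]:
    m,d=near(l,24)
    if m is None: continue
    col=(((H>90)&(H<125)) if "lock" in l else ((H>10)&(H<28)))&(S>110)&m
    n,lab,st,_=cv2.connectedComponentsWithStats(col.astype(np.uint8))
    keep=np.isin(lab,[i for i in range(1,n) if st[i,4]>40])&col
    hull=cv2.convexHull(np.argwhere(keep)[:,::-1].astype(np.int32))
    hm=np.zeros(im.shape[:2],np.uint8); cv2.fillConvexPoly(hm,hull,1)
    P=world(hm>0,.103); (cx,cy),(w,h),_=cv2.minAreaRect(P.astype(np.float32)); c=np.array([cx,cy])
    slot=(hm>0)&(S<90)&(V>(V[hm>0].max()*.6)); Q=world(slot,.097)
    v=cv2.fitLine(Q.astype(np.float32),cv2.DIST_HUBER,0,.001,.001).ravel()
    C[l]=c; print(l,round(d["conf"],2),"c",c.round(4),"size",round(w,4),round(h,4),"slot yaw",round(np.arctan(v[1]/v[0]),3),"slot c",v[2:].round(4),len(Q))
if "lock_rear_head" in C and "lock_front_head" in C:
    u=C["lock_front_head"]-C["lock_rear_head"]; print("dist",np.linalg.norm(u)); u/=np.linalg.norm(u); print("u",u)
else: u=np.array([-.05,.9987])
mp,_=near("pointer",12); mm,_=near("mark",12)
if mp is not None and mm is not None:
    p=world(mp&((H<8)|(H>172))&(S>130),.094); q=world(mm&(H>20)&(H<36)&(S>130),.072)
    print("ptr",p.mean(0),len(p),"mark",q.mean(0),len(q),"to go",(q.mean(0)-p.mean(0))@u)
E
python3 c.py
```

```text
lock_rear_head 0.6 c [ 0.6034 -0.1399] size 0.0283 0.0259 slot yaw -0.136 slot c [ 0.604  -0.1419] 241
no lock_front_head
setting_head 0.9 c [ 0.6004 -0.0956] size 0.0262 0.0268 slot yaw 0.059 slot c [ 0.6025 -0.0965] 285
ptr [ 0.57574322 -0.13260528] 71 mark [ 0.56693051 -0.12451476] 74 to go 0.0085206463794235
```

```bash
python3 -m handwheel '[[-0.05,0.02,0,0,0,0],[-0.1,0.02,0,0,0,0],[-0.122,0.02,0,0,0,0],[-0.122,0.02,0,0,0,0],[-0.122,0.02,0.05,0,0,0],[-0.122,0.02,0.1,0,0,0],[-0.122,0.02,0.145,0,0,0],[-0.122,0.02,0.145,0,0,0],[-0.106,0.02,0.145,0,0,0],[-0.098,0.02,0.145,0,0,0],[-0.0905,0.02,0.145,0,0,0],[-0.0905,0.02,0.145,0,0,0]]' 0
python3 -m handwheel '[[0,0,0,0,0,0],[-0.02,0,0,0,0,0],[-0.02,0,-0.05,0,0,0],[-0.02,0,-0.1,0,0,0],[-0.02,0,-0.15,0,0,0],[0.03,-0.02,-0.15,0,0,0],[0.08,-0.02,-0.15,0,0,0],[0.11,-0.02,-0.15,0,0,0],[0.11,-0.02,-0.15,0,0,0],[0.11,-0.02,-0.15,0,0,0]]' 0
python3 c.py w4
```

```text
t: 8.0
eef_pos: [0.607, -0.2129, 0.1053]
orientation: [0.002, 0.691, 0.723, 0.001]
wrist_force: [0.2, -1.0, -1.3]
grip_width: 0.0002
finger_force: 0.9
t: 9.0
eef_pos: [0.5809, -0.1031, 0.254]
orientation: [0.001, 0.69, 0.724, 0.001]
wrist_force: [0.4, -0.6, -1.0]
grip_width: 0.0001
finger_force: 0.0Traceback (most recent call last):
  File "c.py", line 20, in <module>
    hm=np.zeros(im.shape[:2],np.uint8); cv2.fillConvexPoly(hm,hull,1)
                                        ~~~~~~~~~~~~~~~~~~^^^^^^^^^^^
cv2.error: OpenCV(4.12.0) /io/opencv/modules/imgproc/src/drawing.cpp:2404: error: (-215:Assertion failed) points.checkVector(2, CV_32S) >= 0 in function 'fillConvexPoly'
```

```bash
python3 - <<'E'
s=open('c.py').read()
a=s.index("def near"); b=s.index("H,S,V")
s=s[:a]+'''E=dict(lock_rear_head=(.603,-.132,.103),setting_head=(.6008,-.087,.103),lock_front_head=(.5986,-.042,.103),pointer=(.575,-.125,.094),mark=(.567,-.1245,.072))
def near(l,r):
    c=proj(f,E[l]); L=[d for d in ctrl.pinpoint(l,"wrist") if np.hypot(*(np.array(d["at"])-c))<25]
    at=L[0]["at"] if L else c
    m=np.zeros(im.shape[:2],np.uint8); cv2.circle(m,tuple(int(round(v)) for v in at),r,1,-1); return m>0,(L[0] if L else dict(conf=0))
'''+s[b:]
open('c.py','w').write(s)
E
python3 c.py w4
```

```text
lock_rear_head 0.64 c [ 0.6027 -0.1302] size 0.0283 0.0259 slot yaw -0.144 slot c [ 0.6033 -0.1324] 225
lock_front_head 0.68 c [ 0.5978 -0.0411] size 0.0263 0.0257 slot yaw -0.189 slot c [ 0.5977 -0.0411] 365
setting_head 0.75 c [ 0.5999 -0.0857] size 0.026 0.027 slot yaw 0.006 slot c [ 0.6041 -0.0869] 266
dist 0.08921121001222689
u [-0.05502114  0.99848519]
ptr [ 0.57555513 -0.12327011] 61 mark [ 0.56677338 -0.12498221] 63 to go -0.0012263169652739863
```

View pics/w4.png

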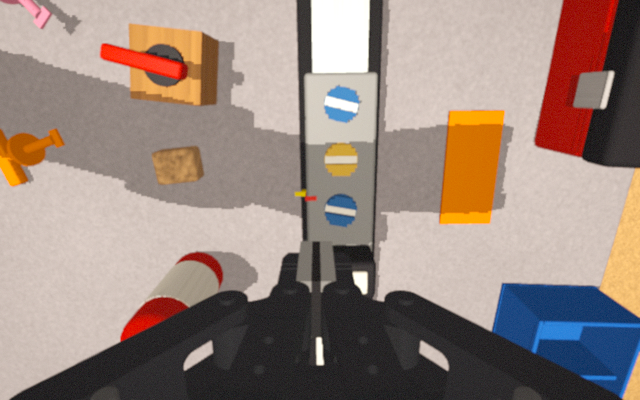

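Carriage now on the mark (pointer (311,198), mark (301,194) apart only by parallax, about −1 mm). Next, hover over the key.

```bash
python3 - <<'E'
from h import *
go((.44,-.016,.24),3.0)
E
```

```text
row [0.0953, -0.1364, 0.0122] [-0.0002, -0.0003, -1.3853]
```

```bash
python3 -m handwheel '[[0.095,-0.136,0.01,0,0,-1.385],[0.095,-0.136,0.01,0,0,-1.385],[0.095,-0.136,0.01,0,0,-1.385],[0.095,-0.136,0.01,0,0,-1.385],[0.095,-0.136,0.01,0,0,-1.385],[0.095,-0.136,0.01,0,0,-1.385],[0.095,-0.136,0.01,0,0,-1.385],[0.095,-0.136,0.01,0,0,-1.385],[0.095,-0.136,0.01,0,0,-1.385],[0.095,-0.136,0.01,0,0,-1.385],[0.095,-0.136,0.01,0,0,-1.385],[0.095,-0.136,0.01,0,0,-1.385]]' 60
cat > d.py <<'E'
from h import *
s=ctrl.sense(); print(s["joints"].round(2) if hasattr(s["joints"],"round") else s["joints"],yaw(s))
for c in ["wrist","top"]:
    f=cam(c); im=f["image"]; cv2.imwrite(f"pics/key_{c}.png",im)
    hsv=cv2.cvtColor(im,cv2.COLOR_BGR2HSV).astype(int); H,S,V=[hsv[...,i] for i in range(3)]
    c0=proj(f,(.44,-.016,.105)); m=np.zeros(im.shape[:2],np.uint8); cv2.circle(m,tuple(int(v) for v in c0),90 if c=="wrist" else 18,1,-1)
    k=((H<6)|(H>174))&(S>150)&(m>0)
    P=np.array([ray(f,p,.106)[:2] for p in zip(*np.nonzero(k)[::-1])],np.float32)
    r=cv2.minAreaRect(P); v=cv2.fitLine(P,cv2.DIST_L2,0,.001,.001).ravel()
    print(c,c0,len(P),"rect",np.round(r,4) if 0 else r,"yaw",np.arctan(v[1]/v[0]),"c",v[2:])
    for l,z in dict(key_handle=.097,key_block=0,key=.008).items():
        for d in ctrl.pinpoint(l,c)[:2]: print(l,round(d["conf"],2),np.round(d["at"],1),ray(f,d["at"],z).round(4))
E
python3 d.py
```

```text
t: 10.6
eef_pos: [0.4404, -0.016, 0.2423]
orientation: [0.0, 0.071, 0.997, 0.0]
wrist_force: [0.9, -0.3, -0.2]
grip_width: 0.0513
finger_force: 0.0
[ 0.52  0.27 -0.75  1.99  0.23  0.96  1.09] 2.9987429286362492
wrist [314.78600574 184.85551143] 1143 rect ((0.4397106468677521, -0.014791740104556084), (0.013707581907510757, 0.06306707113981247), 78.96443939208984) yaw -0.21121788 c [ 0.43856624 -0.01469589]
key_handle 0.55 [314.8 183. ] [ 0.4404 -0.0161  0.097 ]
key_handle 0.49 [312.5 344.8] [ 0.5988 -0.0411  0.097 ]
key_block 0.76 [311.5 160.6] [ 0.4384 -0.0196  0.    ]
key_block 0.74 [466.9  33.3] [0.3324 0.1537 0.    ]
key 0.88 [221.1  49.8] [ 0.3141 -0.0919  0.008 ]
key 0.59 [336.2  34.5] [0.3166 0.0228 0.008 ]Traceback (most recent call last):
  File "d.py", line 9, in <module>
    r=cv2.minAreaRect(P); v=cv2.fitLine(P,cv2.DIST_L2,0,.001,.001).ravel()
cv2.error: OpenCV(4.12.0) /io/opencv/modules/imgproc/src/convhull.cpp:143: error: (-215:Assertion failed) total >= 0 && (depth == CV_32F || depth == CV_32S) in function 'convexHull'
```

View pics/key_wrist.png

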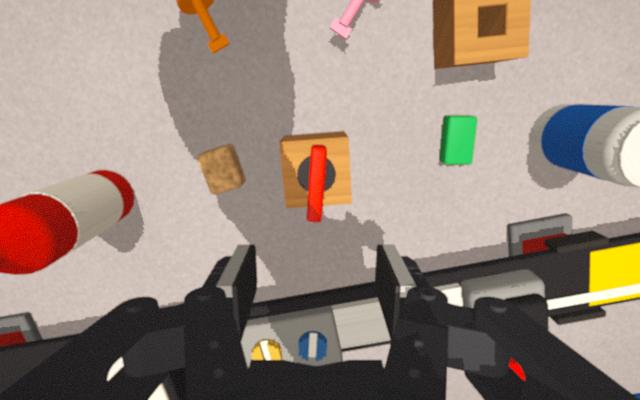

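Key bar at (316,183), vertical in the picture, in the block. Good. I descend and grip.

```bash
python3 -m handwheel '[[0.001,0.001,0.05,0,0,0.055],[0.001,0.001,0.1,0,0,0.055],[0.001,0.001,0.14,0,0,0.055],[0.001,0.001,0.162,0,0,0.055],[0.001,0.001,0.162,0,0,0.055],[0.001,0.001,0.162,0,0,0.055],[0.001,0.001,0.162,0,0,0.055]]' 60
python3 -m handwheel '[[0,0,0,0,0,0],[0,0,0,0,0,0],[0,0,0,0,0,0],[0,0,0,0,0,0],[0,0,0,0,0,0]]' 0
```

```text
t: 11.55
eef_pos: [0.4405, -0.0145, 0.0816]
orientation: [0.001, 0.098, 0.995, 0.0]
wrist_force: [0.6, 0.2, -0.6]
grip_width: 0.0512
finger_force: 0.0
t: 12.05
eef_pos: [0.44, -0.0149, 0.081]
orientation: [0.001, 0.098, 0.995, -0.0]
wrist_force: [-0.2, -1.1, 8.1]
grip_width: 0.0119
finger_force: 58.9
```

```bash
python3 -m handwheel '[[0,0,-0.04,0,0,0],[0,0,-0.08,0,0,0],[0,0,-0.12,0,0,0],[0,0,-0.139,0,0,0],[0,0,-0.139,0,0,0]]' 0
python3 - <<'E'
from h import *
go((.665,-.086,.22),2.945)
E
```

```text
t: 12.55
eef_pos: [0.4408, -0.0146, 0.2219]
orientation: [0.003, 0.098, 0.995, -0.0]
wrist_force: [-0.1, -0.2, -1.7]
grip_width: 0.0118
finger_force: 59.3
row [-0.2338, -0.0263, 0.0031] [0.0002, 0.005, 0.0002]
```

```bash
python3 -m handwheel '[[-0.04,-0.0045,0,0,0,0],[-0.08,-0.009,0,0,0,0],[-0.12,-0.0135,0,0,0,0],[-0.16,-0.018,0,0,0,0],[-0.2,-0.0225,0,0,0,0],[-0.22,-0.025,0,0,0,0],[-0.234,-0.026,0,0,0,0],[-0.234,-0.026,0,0,0,0],[-0.234,-0.026,0,0,0,0],[-0.234,-0.026,0,0,0,0]]' 0
python3 c.py w5
```

```text
t: 13.55
eef_pos: [0.663, -0.0853, 0.2189]
orientation: [-0.001, 0.097, 0.995, -0.0]
wrist_force: [0.0, 0.3, -1.0]
grip_width: 0.0116
finger_force: 59.2
lock_rear_head 0.88 c [ 0.6028 -0.1304] size 0.0281 0.0259 slot yaw -0.131 slot c [ 0.6028 -0.1318] 334
lock_front_head 0.66 c [ 0.5976 -0.0415] size 0.0268 0.025 slot yaw -0.221 slot c [ 0.5973 -0.0407] 407
setting_head 0.87 c [ 0.6004 -0.086 ] size 0.0268 0.0279 slot yaw 0.054 slot c [ 0.6001 -0.0863] 405
dist 0.08905802543901883
u [-0.05754994  0.99834263]
ptr [ 0.57484012 -0.12318536] 78 mark [ 0.56559121 -0.12422369] 82 to go -0.0005043343082460982
```

View pics/w5.png

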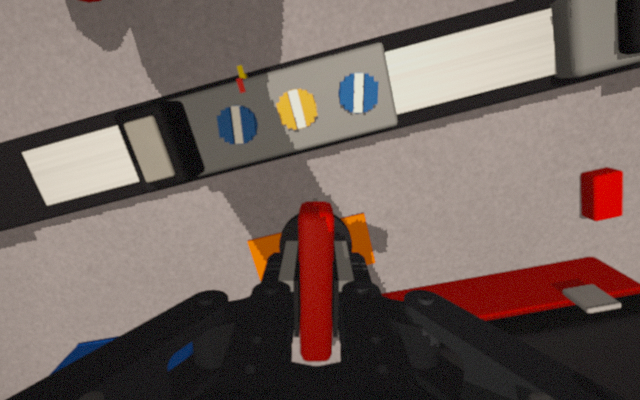

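Both blue slots and the brass are clear, at (237,124), (358,93) and (297,108). The key is straight in the grip. Rear screw: hover, then insert.

```bash
python3 - <<'E'
from h import *
go((.6028,-.1315,.193),np.pi-.137)
E
```

```text
row [0.0509, -0.0568, 0.0266] [-0.0002, 0.0003, -0.0587]
```

```bash
python3 -m handwheel '[[0.025,-0.028,0,0,0,-0.059],[0.051,-0.057,0,0,0,-0.059],[0.051,-0.057,0.02,0,0,-0.059],[0.051,-0.057,0.0266,0,0,-0.059],[0.051,-0.057,0.0266,0,0,-0.059],[0.051,-0.057,0.0266,0,0,-0.059],[0.051,-0.057,0.0266,0,0,-0.059]]' 0
python3 - <<'E'
from h import *
go((.6028,-.1315,.172),np.pi-.137); print(yaw())
E
```

```text
t: 14.55
eef_pos: [0.6037, -0.1307, 0.1933]
orientation: [0.001, 0.068, 0.998, 0.0]
wrist_force: [-0.6, -0.2, -0.3]
grip_width: 0.0116
finger_force: 59.3
row [0.0008, -0.0009, 0.0213] [0.0006, 0.001, 0.0014]
3.0060199837521577
```

```bash
python3 -m handwheel '[[0.001,-0.001,0.006,0,0,0],[0.001,-0.001,0.011,0,0,0],[0.001,-0.001,0.016,0,0,0],[0.001,-0.001,0.020,0,0,0],[0.001,-0.001,0.0215,0,0,0],[0.001,-0.001,0.0215,0,0,0],[0.001,-0.001,0.0215,0,0,0]]' 0
```

```text
t: 15.25
eef_pos: [0.6018, -0.1325, 0.1713]
orientation: [0.0, 0.068, 0.998, 0.0]
wrist_force: [0.1, 0.1, -2.3]
grip_width: 0.0117
finger_force: 59.3
```

Inserted without force. Turn clockwise.

```bash
python3 -m handwheel '[[0,0,0,0,0,0.1],[0,0,0,0,0,0.2],[0,0,0,0,0,0.3],[0,0,0,0,0,0.4],[0,0,0,0,0,0.5],[0,0,0,0,0,0.6],[0,0,0,0,0,0.7],[0,0,0,0,0,0.8],[0,0,0,0,0,0.9],[0,0,0,0,0,1.0],[0,0,0,0,0,1.1],[0,0,0,0,0,1.1]]' 0
python3 - <<'E'
from h import *
s=ctrl.sense(); print(yaw(s),s["moment"],s["joints"])
E
```

```text
t: 16.45
eef_pos: [0.6029, -0.1312, 0.1716]
orientation: [0.001, 0.58, 0.815, 0.001]
wrist_force: [4.0, 2.9, -3.9]
grip_width: 0.0118
finger_force: 58.9
1.904448912396557 [ 0.94411409 -1.11705473  0.07569351] [ 0.36752206  0.55908906 -0.3630542   1.66990189  0.23167806  0.95294373
  0.25423309]
```

```bash
python3 -m handwheel '[[0,0,0,0,0,0.08],[0,0,0,0,0,0.16],[0,0,0,0,0,0.22],[0,0,0,0,0,0.26],[0,0,0,0,0,0.26],[0,0,0,0,0,0.26]]' 0
python3 - <<'E'
from h import *
s=ctrl.sense(); print(yaw(s),s["moment"],s["joints"])
E
```

```text
t: 17.05
eef_pos: [0.6031, -0.1314, 0.1717]
orientation: [0.001, 0.679, 0.734, 0.001]
wrist_force: [4.4, 2.3, -3.1]
grip_width: 0.0114
finger_force: 58.9
1.6491481810676882 [ 0.92027159 -1.30348963  0.08925092] [ 0.32465637  0.5525228  -0.29348802  1.67131037  0.18713845  0.94282106
  0.04083077]
```

```bash
python3 -m handwheel '[[0,0,0,0,0,0.05],[0,0,0,0,0,0.1],[0,0,0,0,0,0.12],[0,0,0,0,0,0.12]]' 0
python3 - <<'E'
from h import *
s=ctrl.sense(); print(yaw(s),s["moment"])
E
```

```text
t: 17.45
eef_pos: [0.6032, -0.1315, 0.1716]
orientation: [0.001, 0.722, 0.692, 0.001]
wrist_force: [5.2, 2.5, -2.7]
grip_width: 0.0119
finger_force: 58.9
1.5284243383641556 [ 0.88283661 -1.37359622  0.09865669]
```

```bash
python3 -m handwheel '[[0,0,0,0,0,0.05],[0,0,0,0,0,0.1],[0,0,0,0,0,0.15],[0,0,0,0,0,0.15]]' 0
python3 - <<'E'
from h import *
s=ctrl.sense(); print(yaw(s),s["moment"]); f=cam("wrist"); cv2.imwrite("pics/w6.png",f["image"][100:400,170:470].repeat(2,0).repeat(2,1))
E
```

```text
t: 17.85
eef_pos: [0.6033, -0.1316, 0.1717]
orientation: [0.001, 0.772, 0.636, 0.001]
wrist_force: [5.4, 1.3, -4.3]
grip_width: 0.0118
finger_force: 58.9
1.3778222859846183 [ 0.64779234 -1.6002296   0.23749885]
```

View pics/w6.png

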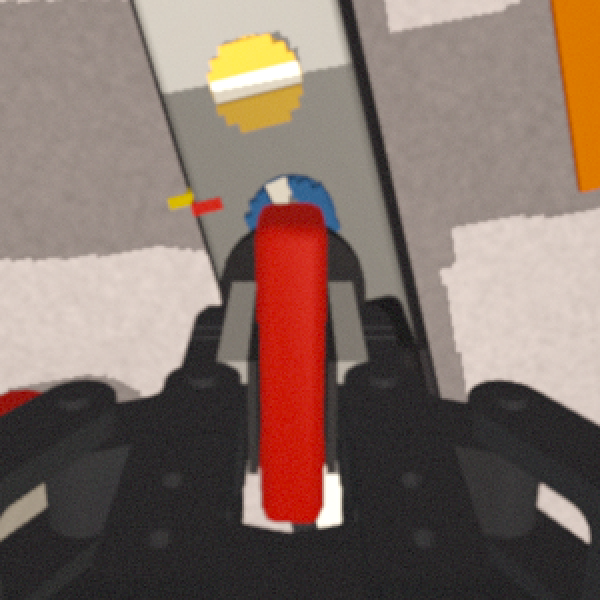

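The moment has jumped, and the slot end at (278,188) shows about 1.4 rad from ski x, so the rear screw is home. I back off within the play, lift and go to the front screw.

```bash
python3 -m handwheel '[[0,0,0,0,0,-0.1],[0,0,0,0,0,-0.2],[0,0,0,0,0,-0.2],[0,0,-0.01,0,0,-0.2],[0,0,-0.02,0,0,-0.2],[0,0,-0.035,0,0,-0.2],[0,0,-0.05,0,0,-0.2],[0,0,-0.05,0,0,-0.2]]' 0
python3 - <<'E'
from h import *
s=ctrl.sense(); print(s["wrist_force"],s["moment"])
go((.663,-.086,.22),2.945)
E
```

```text
t: 18.7
eef_pos: [0.6023, -0.1332, 0.2236]
orientation: [0.001, 0.706, 0.708, 0.001]
wrist_force: [0.5, -0.7, -0.7]
grip_width: 0.0119
finger_force: 59.5
[ 0.52302723 -0.68045217 -0.72360661] [-0.00642003 -0.02950126 -0.0583964 ]
row [0.047, 0.0608, 0.0037] [0.0015, 0.003, -1.3716]
```

Check the rear screw, carriage and front slot from the same viewpoint as before.

```bash
python3 -m handwheel '[[0.03,0.03,0.004,0,0,-0.14],[0.047,0.061,0.004,0,0,-0.28],[0.047,0.061,0.004,0,0,-0.42],[0.047,0.061,0.004,0,0,-0.56],[0.047,0.061,0.004,0,0,-0.7],[0.047,0.061,0.004,0,0,-0.84],[0.047,0.061,0.004,0,0,-0.98],[0.047,0.061,0.004,0,0,-1.12],[0.047,0.061,0.004,0,0,-1.26],[0.047,0.061,0.004,0,0,-1.37],[0.047,0.061,0.004,0,0,-1.37],[0.047,0.061,0.004,0,0,-1.37]]' 0
python3 c.py w7; python3 - <<'E'
from h import *
go((.5975,-.0411,.193),np.pi-.205)
E
```

```text
t: 19.9
eef_pos: [0.6622, -0.0857, 0.2166]
orientation: [-0.0, 0.1, 0.995, -0.0]
wrist_force: [-0.2, -0.2, -1.4]
grip_width: 0.012
finger_force: 59.5
lock_rear_head 0.83 c [ 0.6028 -0.1308] size 0.0263 0.0265 slot yaw -1.34 slot c [ 0.603 -0.132] 415
lock_front_head 0.74 c [ 0.5978 -0.0416] size 0.0272 0.0248 slot yaw -0.219 slot c [ 0.6    -0.0411] 409
setting_head 0.74 c [ 0.6005 -0.0861] size 0.0271 0.0279 slot yaw 0.067 slot c [ 0.6003 -0.0863] 419
dist 0.08928491362401517
u [-0.0562815   0.99841494]
ptr [ 0.57546931 -0.12318693] 85 mark [ 0.5653115  -0.12427711] 89 to go -0.000516755166403659
row [0.0724, 0.0305, 0.0243] [-0.0001, 0.0001, 0.0074]
```

```bash
python3 -m handwheel '[[0.04,0.017,0,0,0,0.01],[0.072,0.0305,0,0,0,0.01],[0.072,0.0305,0.015,0,0,0.01],[0.072,0.0305,0.024,0,0,0.01],[0.072,0.0305,0.024,0,0,0.01],[0.072,0.0305,0.024,0,0,0.01],[0.072,0.0305,0.024,0,0,0.01]]' 0
python3 - <<'E'
from h import *
go((.5977,-.0412,.172),np.pi-.21); print(yaw())
E
```

```text
t: 20.9
eef_pos: [0.5986, -0.0416, 0.1934]
orientation: [0.0, 0.104, 0.995, 0.0]
wrist_force: [-0.3, -0.6, -1.3]
grip_width: 0.0118
finger_force: 59.5
row [0.0009, 0.0002, 0.0214] [0.0004, 0.0004, 0.0023]
2.9338903614745058
```

```bash
python3 -m handwheel '[[0.001,0,0.006,0,0,0],[0.001,0,0.011,0,0,0],[0.001,0,0.016,0,0,0],[0.001,0,0.020,0,0,0],[0.001,0,0.0215,0,0,0],[0.001,0,0.0215,0,0,0],[0.001,0,0.0215,0,0,0]]' 0
```

```text
t: 21.6
eef_pos: [0.597, -0.0411, 0.1718]
orientation: [0.0, 0.103, 0.995, 0.0]
wrist_force: [-0.3, -0.1, 0.0]
grip_width: 0.0119
finger_force: 59.5
```

```bash
python3 -m handwheel '[[0,0,0,0,0,0.1],[0,0,0,0,0,0.2],[0,0,0,0,0,0.3],[0,0,0,0,0,0.4],[0,0,0,0,0,0.5],[0,0,0,0,0,0.6],[0,0,0,0,0,0.7],[0,0,0,0,0,0.8],[0,0,0,0,0,0.9],[0,0,0,0,0,1.0],[0,0,0,0,0,1.1],[0,0,0,0,0,1.1]]' 0
python3 -m handwheel '[[0,0,0,0,0,0.1],[0,0,0,0,0,0.2],[0,0,0,0,0,0.3],[0,0,0,0,0,0.38],[0,0,0,0,0,0.43],[0,0,0,0,0,0.46],[0,0,0,0,0,0.46],[0,0,0,0,0,0.46]]' 0
python3 - <<'E'
from h import *
s=ctrl.sense(); print(yaw(s),s["moment"])
E
```

```text
t: 22.8
eef_pos: [0.5979, -0.0404, 0.1721]
orientation: [0.001, 0.608, 0.794, 0.001]
wrist_force: [3.4, 0.7, -2.4]
grip_width: 0.0118
finger_force: 59.2
t: 23.6
eef_pos: [0.5982, -0.0408, 0.1722]
orientation: [0.001, 0.772, 0.636, 0.001]
wrist_force: [4.7, 0.7, -3.9]
grip_width: 0.0116
finger_force: 59.2
1.378052701762778 [ 0.24081552 -1.60031675  0.31099122]
```

Moment 0.31 at the same angle, so the front screw is home. I release the play, lift and look again.

```bash
python3 -m handwheel '[[0,0,0,0,0,-0.1],[0,0,0,0,0,-0.2],[0,0,0,0,0,-0.2],[0,0,-0.01,0,0,-0.2],[0,0,-0.02,0,0,-0.2],[0,0,-0.035,0,0,-0.2],[0,0,-0.05,0,0,-0.2],[0,0,-0.05,0,0,-0.2]]' 0
python3 - <<'E'
from h import *
go((.663,-.086,.222),2.945)
E
```

```text
t: 24.4
eef_pos: [0.5975, -0.0413, 0.2241]
orientation: [0.001, 0.706, 0.708, 0.001]
wrist_force: [0.6, 0.2, -1.1]
grip_width: 0.012
finger_force: 59.6
row [-0.0448, 0.0654, 0.0023] [0.002, 0.0023, -1.3716]
```

```bash
python3 -m handwheel '[[-0.02,0.03,0.002,0,0,-0.14],[-0.045,0.065,0.002,0,0,-0.28],[-0.045,0.065,0.002,0,0,-0.42],[-0.045,0.065,0.002,0,0,-0.56],[-0.045,0.065,0.002,0,0,-0.7],[-0.045,0.065,0.002,0,0,-0.84],[-0.045,0.065,0.002,0,0,-0.98],[-0.045,0.065,0.002,0,0,-1.12],[-0.045,0.065,0.002,0,0,-1.26],[-0.045,0.065,0.002,0,0,-1.37],[-0.045,0.065,0.002,0,0,-1.37],[-0.045,0.065,0.002,0,0,-1.37]]' 0
python3 c.py w8; python3 - <<'E'
from h import *
go((.440,-.0148,.222),2.945)
E
```

```text
t: 25.6
eef_pos: [0.6617, -0.0861, 0.2192]
orientation: [-0.001, 0.1, 0.995, -0.0]
wrist_force: [0.9, 0.1, -0.4]
grip_width: 0.0117
finger_force: 59.6
lock_rear_head 0.88 c [ 0.6027 -0.1307] size 0.0265 0.0268 slot yaw -1.342 slot c [ 0.6029 -0.1319] 415
lock_front_head 0.83 c [ 0.5977 -0.0413] size 0.0266 0.0262 slot yaw -1.33 slot c [ 0.5973 -0.0391] 454
setting_head 0.86 c [ 0.6003 -0.086 ] size 0.0271 0.0278 slot yaw 0.07 slot c [ 0.6    -0.0862] 410
dist 0.08951494598476926
u [-0.05673881  0.99838906]
ptr [ 0.57480113 -0.12310304] 77 mark [ 0.5654333  -0.12414933] 89 to go -0.0005130833595606005
row [0.2317, 0.0259, -0.0023] [-0.0001, -0.0, -0.001]
```

Both screws are home (slots at −1.34 and −1.33), the carriage is on the mark and the brass unmoved. Back to the block.

```bash
python3 -m handwheel '[[0.04,0.0045,-0.002,0,0,0],[0.08,0.009,-0.002,0,0,0],[0.12,0.0135,-0.002,0,0,0],[0.16,0.018,-0.002,0,0,0],[0.2,0.022,-0.002,0,0,0],[0.22,0.025,-0.002,0,0,0],[0.232,0.026,-0.002,0,0,0],[0.232,0.026,-0.002,0,0,0],[0.232,0.026,-0.002,0,0,0],[0.232,0.026,-0.002,0,0,0]]' 0
python3 - <<'E'
from h import *
go((.440,-.0148,.082),2.945)
E
```

```text
t: 26.9
eef_pos: [0.4409, -0.0153, 0.2217]
orientation: [0.0, 0.099, 0.995, 0.0]
wrist_force: [0.5, 0.7, -0.9]
grip_width: 0.0117
finger_force: 59.6
row [0.0011, 0.0002, 0.1397] [0.0007, 0.0005, -0.0011]
```

```bash
python3 -m handwheel '[[0.001,0,0.04,0,0,0],[0.001,0,0.07,0,0,0],[0.001,0,0.09,0,0,0],[0.001,0,0.11,0,0,0],[0.001,0,0.125,0,0,0],[0.001,0,0.135,0,0,0],[0.001,0,0.1395,0,0,0],[0.001,0,0.1395,0,0,0],[0.001,0,0.1395,0,0,0]]' 0
```

```text
t: 27.8
eef_pos: [0.4392, -0.0147, 0.0825]
orientation: [0.0, 0.098, 0.995, 0.0]
wrist_force: [-0.8, -0.1, -1.4]
grip_width: 0.0123
finger_force: 59.6
```

```bash
python3 -m handwheel '[[0,0,0.001,0,0,0],[0,0,0.001,0,0,0]]' 0
python3 -m handwheel '[[0,0,0,0,0,0],[0,0,0,0,0,0],[0,0,0,0,0,0],[0,0,0,0,0,0],[0,0,0,0,0,0],[0,0,-0.03,0,0,0],[0,0,-0.07,0,0,0],[0,0,-0.11,0,0,0],[0,0,-0.15,0,0,0],[0,0,-0.16,0,0,0],[0,0,-0.16,0,0,0]]' 60
python3 d.py 2>/dev/null | head -4; python3 - <<'E'
from h import *
a=cv2.imread("pics/key_wrist.png")[60:330,150:480]; b=cam("side")["image"][200:335,220:385]
cv2.imwrite("pics/end.png",np.hstack([a,cv2.resize(b,(330,270))]))
E
```

```text
t: 28.0
eef_pos: [0.4389, -0.0149, 0.0815]
orientation: [0.0, 0.098, 0.995, 0.0]
wrist_force: [0.5, -0.5, -0.8]
grip_width: 0.0122
finger_force: 59.6
t: 29.1
eef_pos: [0.4395, -0.0149, 0.2424]
orientation: [0.002, 0.099, 0.995, -0.0]
wrist_force: [-0.1, -0.9, -0.4]
grip_width: 0.0512
finger_force: 0.0
[ 0.51  0.27 -0.74  1.99  0.22  0.96  1.04] 2.9440890136498186
wrist [313.79176281 185.69335645] 1139 rect ((0.43824416399002075, -0.014644819311797619), (0.013036509975790977, 0.06259702891111374), 78.69703674316406) yaw -0.1915551 c [ 0.43712065 -0.01427194]
key_handle 0.63 [310.5 180.4] [ 0.437  -0.0182  0.097 ]
key_handle 0.33 [160.6 385.2] [ 0.6155 -0.2092  0.097 ]
```

View pics/end.png

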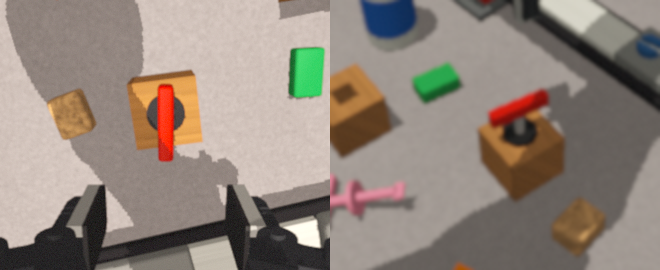

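The key stands upright in its block (left half 165,120), within about 1.5 mm of where it began, and the gripper is clear of everything. The pink look-alike shows at a different spot than before (right half, about 365,190). It is not a listed bystander. I hand in.

```bash
python3 -c "
from cell import ctrl
print(ctrl.hand_in())"
```

```text
the job is handed in; nothing more can be done
None
```

Handed in at about 29 s, no verdict shown: the carriage is about 0.5 mm from the mark, both blue screws are home (about 1.4 rad), the brass screw is unmoved and the key is back in its block; the pink look-alike key (not a listed bystander) appears to have shifted during the run, cause unknown, and I did not re-measure the listed bystanders.

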